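# Load two sample cassettes into a spring magazine

## Task

Load both white sample cassettes into the spring magazine, one after the other: set each flat in the mouth, ribbed face up, and press it gently down past the roller lips until they snap over it and hold it in. Let go of the first and leave it held by the lips before you bring the second, never press with more than 20 N, and leave the other things on the worktop where they are.

Things in the scene. Friction and masses are not known exactly. Their poses are not given: they have to be found in the camera images.
- magazine: open-topped aluminium spring magazine fixed to the worktop; origin: centre of the underside of its 190 x 100 x 6 mm base plate. Its well, inside 66.4 (x) x 48.4 (y) mm and centred on the origin, takes two cassettes lying flat on each other, cassette x along magazine x. Damaged if a cassette is pressed on it with more than 20 N
- well_mouth (a point): centre of the well's mouth, 116 mm above the magazine's origin, at the top of 6 mm high outward flares. End walls (x = +-33 mm) and four corner guides (|x| from 23 to 39 mm, at y = +-24 mm) reach up to the flares. Between the corner guides the y sides are open for fingers above z = 72 mm, where the side walls end
- lip_level (a point): nominal underside of the lips (z = 76 mm); true level unmeasured, 67 to 85 mm: their grey frame is clamped by hand. Lips: sprung 8 mm rollers at the x ends, reaching in to |x| = 25 mm. A cassette set in rests on them, underside 6.6 mm above this true level. Pressed on the middle with 4 to 9 N (most in the first 7 mm) it parts them; they snap over its top after 24 to 27 mm
- well_bottom (a point): centre of the well's floor, z = 6 mm. A sprung follower, plate 2 mm above the lips' underside when empty, pushes the stack up against the lips with 3 to 6 N. The first cassette may be pressed 20 mm deeper than the snap. With the second the stack meets stiff rubber end pads (14 N/mm, set with the lip frame) almost as soon as the lips have snapped. Not past the lips, a cassette comes back up
- cassette_1: white flat sample cassette, 64 (x) x 46 (y) x 20 (z) mm, 40 to 85 g, lying flat, ribbed face up. Origin: centre of its underside. Lower edges bevelled: 6 mm up, 6 mm in at the x ends, 3 mm in at the y sides; the y faces are upright from z = 6 to 19 mm, for gripping. The two are alike, a half turn makes no difference, either may go in first
- cassette_2: white flat sample cassette, 64 (x) x 46 (y) x 20 (z) mm, 40 to 85 g, lying flat, ribbed face up. Origin: centre of its underside. Lower edges bevelled: 6 mm up, 6 mm in at the x ends, 3 mm in at the y sides; the y faces are upright from z = 6 to 19 mm, for gripping. The two are alike, a half turn makes no difference, either may go in first
- stopper_3: brown rubber stopper, 32x32x28 mm, upright; bystander, origin at its underside centre
- marker: marker pen lying, 12x138x12 mm; bystander, origin at its underside centre
- spatula: thin steel spatula lying, 10x171x5 mm; bystander, origin at its underside centre
- small_jar: small open glass jar, 34x34x40 mm; bystander, origin at its underside centre
- glass_lid: small glass lid with a knob, 41x41x20 mm; bystander, origin at its underside centre
- small_bottle: small stoppered glass bottle, 32x32x63 mm; bystander, origin at its underside centre
Things that resemble listed ones, but are neither listed nor needed, are in the scene too. What is shaped like the cassette_1 but green or purple is not meant.

How it is judged:
On the way, in this order (a step that is already met when the one before it is completed fails the run):
1. one cassette is in the well, held under the lips and let go, while the other is still at its place (((z of cassette_1 in the frame of magazine below 0.067 m and horizontal distance between cassette_1 and magazine below 0.006 m and angle between cassette_1's own z axis and vertical below 0.08 rad and angle between the x axis of cassette_1 and the x axis of magazine, either way round below 0.1 rad and contact force between the fingers and cassette_1 below 0.2 N and linear speed of cassette_1 below 0.02 m/s and distance of cassette_2 from where it was at the start of the episode below 0.03 m) or (z of cassette_2 in the frame of magazine below 0.067 m and horizontal distance between cassette_2 and magazine below 0.006 m and angle between cassette_2's own z axis and vertical below 0.08 rad and angle between the x axis of cassette_2 and the x axis of magazine, either way round below 0.1 rad and contact force between the fingers and cassette_2 below 0.2 N and linear speed of cassette_2 below 0.02 m/s and distance of cassette_1 from where it was at the start of the episode below 0.03 m))), for 0.2 s.
2. both cassettes are in the well, held under the lips (z of each of cassette_1, cassette_2 in the frame of magazine below 0.067 m and horizontal distance between each of cassette_1, cassette_2 and magazine below 0.006 m and angle between each of cassette_1, cassette_2's own z axis and vertical below 0.08 rad and angle between the x axis of each of cassette_1, cassette_2 and the x axis of magazine, either way round below 0.1 rad and contact force between the fingers and cassette_1 below 0.2 N and linear speed of each of cassette_1, cassette_2 below 0.02 m/s and contact force between the fingers and cassette_2 below 0.2 N), for 0.2 s.
At the end, for the whole second after the job is handed in: Both cassettes lie in the well of the magazine held under the lips: undersides lower than 67 mm above the magazine's origin, within 6 mm of its axis, level to 0.08 rad, ends along the magazine's x to 0.1 rad, at rest and untouched (all of step 2).
It fails at once if a cassette is pressed on the magazine with more than 20 N (contact force between any of cassette_1, cassette_2 and magazine above 20 N).
It fails at once if another thing on the worktop is moved by more than 30 mm (distance of any of stopper_3, marker, spatula, small_jar, glass_lid, small_bottle from where it was at the start of the episode above 0.03 m).
It also fails if it takes over 67 s, if anything falls off the work surface, if the arm or the gripper's body presses on something with over 40 N, if the wrist force passes 120 N, or if a joint passes its speed limit or range.

## Robot

A 7-joint arm with a two-finger parallel gripper is mounted at the origin on a cart in front of the work surface, level with it; the furniture and walls round the work are solid. World frame = base frame: x ahead of the robot, y to its left, z up, the work surface at z = 0. Lengths are in m, angles in rad, forces in N, time in s.
With the tool pointing down it reaches from about 0.425 to 0.825 m from the base axis. Payload 3.6 kg.
Tool frame: the origin (TCP) lies at the very end of the fingers, on their centre line; the grasp point (between the pads) lies 19 mm behind it; z points along the fingers, y is the line along which they close (so a half turn about z gives the same grasp; the last joint's range is limited). The gripper opens to 85 mm and grips with 20 to 120 N. Pads are 22 mm wide; open, the fingers measure 114 mm over their backs; the gripper's body (76 mm by 85 mm) begins 54 mm behind the grasp point. The pads swing forward as they close: fully open they stand 13 mm farther back than shut.
Start: joints at [-1.135, 0.615, -0.013, 1.423, 0.008, 1.103, -0.04], TCP at [0.29, 0.582, 0.231] pointing down, gripper open.
Joint ranges: [-3.12, 3.12], [-0.3, 2.06], [-1.34, 1.32], [0.26, 2.42], [-1.36, 4.5], [0.01, 1.98], [-2.84, 2.84]. Speed limits (rad/s): [2.79, 2.79, 3.14, 3.14, 3.14, 3.14, 3.14].

## Interface

Orientations are given as a 3x3 rotation matrix whose columns are the frame's x, y, z axes.
In Python, from workcell import ctrl gives the robot as it stands. The module is installed in compiled form; this text tells all that it offers.
- The arm moves only by the shell command python3 -m jog 'ROWS'. ROWS is JSON, a list of rows, each an object of numbers: "gripper": the opening, from 0 (shut) to 1 (fully open); "dx", "dy", "dz": the shift along the tool's x, y, z in cm; "wx", "wy", "wz": the turn, a rotation vector about the tool's x, y, z in units of 5 degrees (1.0 is 5 degrees). In form: [{"gripper": .., "dx": .., "dy": .., "dz": .., "wx": .., "wy": .., "wz": ..}, ...]. A call has 1 to 10 rows; each row shifts and turns the commanded pose from where the row before left it, along the tool's axes as they then stand; what a row does not reach is not made up. A row lasts 1/12 s, in which the tool goes at most 41.7 mm and 7.16 degrees, less where a joint would pass 70% of its speed; a pose out of reach is approached as far as the arm can. A call is refused whole if a number of a shift passes 4.17 or a number of a turn 1, either way. A call with a gripper value outside its range is refused whole. The fingers move at their own pace and stop on an object; the grip force is fixed at half the most. Time passes only in rows, so rows that do not move let the fingers close. It gives the time, the measured TCP pose, the force, the opening and the grip force at its end, in the units of the state.
- ctrl.observe(): the state, without advancing time (a new reading comes with each control period).
- ctrl.snapshot(name): name is "scene" or "top" or "wrist"; returns (picture, depth): 400x640x3 uint8, blue, green, red; 400x640 float32, m along the optical axis (not along the pixel's ray), 0 where there is no reading.
- ctrl.camera_params(name): a dict with "camera_matrix" (3x3 intrinsics, pixels), "R" (3x3) and "t" (3): a world point X has camera coordinates R X + t. Camera axes: x right, y down, z forward; pixel columns grow to the right and rows downward; lengths in m; the calibration is good to about 2 mm. A picture is of the moment at which its call begins: read the wrist's pose just before it. camera_params takes no time and is no camera call; for the wrist camera it gives the pose at the moment of the call.
- ctrl.finish_job(): hands the job in; it is judged then, once.
The state is a dict: "clock": time; "joints": joint angles; "qd": joint speeds; "joint_torque": joint torques, N m; "tcp_pos": TCP position; "orientation": TCP orientation; "wrist_force": force on the tool from outside, world axes, zero at the start; "wrist_torque": the same for the moment, N m; "grip_width": finger opening in m; "grip_force": force on a finger pad.
Only numpy, scipy, OpenCV 4.12 (cv2) and the standard library are available. Lean on these libraries where they do the work, as an engineer would, in place of code of your own. Each camera call takes 0.05 s, during which the arm holds its last target. There are 200 camera calls.

## Working session

There is one attempt and no reset: what is moved stays moved. The work goes in short steps, Python scripts to look and compute and a shell command to move; the robot and the scene stay as the last step left them, time stands still between calls to the robot, and variables do not carry over. Pictures are saved under pics/ and viewed, at most 10 in all, crops included, and the job is handed in when it is done.

```bash
mkdir -p pics; cat > h.py <<'E'
import numpy as np, cv2
from workcell import ctrl
def cam(n):
    p=ctrl.camera_params(n); img,d=ctrl.snapshot(n)
    return img,d,np.array(p["camera_matrix"]),np.array(p["R"]),np.array(p["t"]).ravel()
def world(u,v,d,K,R,t):
    u,v,d=map(np.asarray,(u,v,d)); c=np.stack([(u-K[0,2])/K[0,0]*d,(v-K[1,2])/K[1,1]*d,d],-1)
    return (c-t)@R
def ray(u,v,z,K,R,t):
    c=np.stack([(np.asarray(u)-K[0,2])/K[0,0],(np.asarray(v)-K[1,2])/K[1,1],np.ones(np.shape(u))],-1)@R
    o=-R.T@t; return o+c*((z-o[2])/c[...,2])[...,None]
E
python3 - <<'E'
from h import *
for n in("top","scene"):
    i,d,K,R,t=cam(n); cv2.imwrite(f"pics/{n}0.png",i); np.savez(f"{n}0.npz",i=i,d=d,K=K,R=R,t=t); print(n,K[0,0],(-R.T@t).round(3),R.round(2).tolist())
s=ctrl.observe(); print(s["clock"],s["tcp_pos"],np.round(s["orientation"],3).tolist(),s["grip_width"])
E
```

```text
top 429.97990246509903 [0.318 0.    1.3  ] [[-0.0, -1.0, 0.01], [-0.99, 0.0, -0.14], [0.14, -0.01, -0.99]]
scene 389.61884248861605 [0.138 0.622 0.553] [[-0.86, -0.5, 0.02], [-0.28, 0.45, -0.85], [0.42, -0.74, -0.53]]
0.1 [0.2892715  0.58131673 0.23026223] [[-0.895, 0.445, -0.001], [0.445, 0.895, -0.002], [-0.0, -0.002, -1.0]] 0.08544954091227983
```

View pics/top0.png

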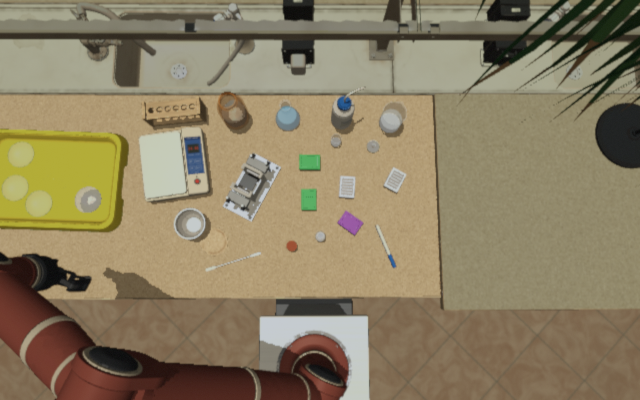

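View pics/scene0.png

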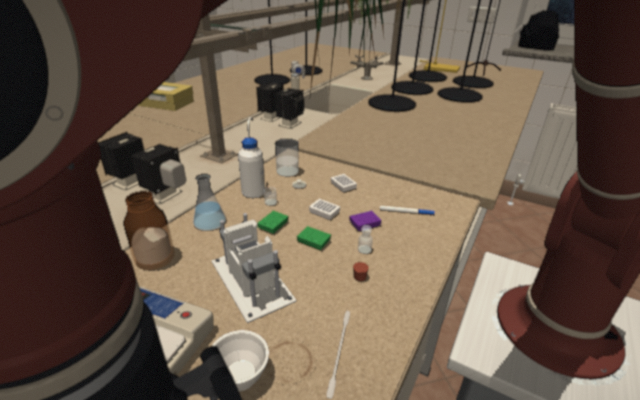

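The top picture shows the magazine at (252,186). White candidates are (347,187) and (396,180), both white with ribs. The green blocks at (310,162) and (309,200) and the purple one at (350,223) are decoys by colour. I'll measure these and enlarge a crop to confirm.

```bash
python3 - <<'E'
from h import *
z=np.load("top0.npz"); i,d,K,R,t=[z[k] for k in("i","d","K","R","t")]
c=cv2.resize(i[130:250,210:420],None,fx=3.8,fy=3.8,interpolation=cv2.INTER_CUBIC); cv2.imwrite("pics/crop1.png",c)
hsv=cv2.cvtColor(i,cv2.COLOR_BGR2HSV)
m=((hsv[...,1]<60)&(hsv[...,2]>120)).astype(np.uint8); m[:, :215]=0
m=cv2.morphologyEx(m,cv2.MORPH_CLOSE,np.ones((3,3)))
n,l,s,ce=cv2.connectedComponentsWithStats(m)
for k in range(1,n):
    if s[k,4]>60 and 130<ce[k][1]<280 and ce[k][0]<430:
        v,u=np.nonzero(l==k); P=world(u,v,d[v,u],K,R,t); h=np.median(P[:,2])
        W=ray(u,v,h,K,R,t)[:,:2]; r=cv2.minAreaRect((W*1000).astype(np.float32))
        print(ce[k].round(),s[k,4],"z",h.round(4),np.percentile(P[:,2],[5,95]).round(3),r)
# magazine heights
v,u=np.mgrid[150:222,220:285]; P=world(u,v,d[150:222,220:285],K,R,t)
q=P[P[...,2]>.095]; print(len(q),q.mean(0),q[:,2].max(), cv2.minAreaRect((q[:,:2]*1000).astype(np.float32)))
# scene view height check
z=np.load("scene0.npz"); i,d,K,R,t=[z[k] for k in("i","d","K","R","t")]
for u,v in((325,209),(343,183)): print(world(u,v,d[v,u],K,R,t).round(4))
E
```

```text
[335. 141.] 86 z 0.0116 [-0.001  0.04 ] ((673.2159423828125, -68.21446990966797), (27.778650283813477, 28.631834030151367), 89.52615356445312)
[372. 146.] 130 z 0.006 [0.001 0.017] ((660.3731689453125, -182.98397827148438), (34.138633728027344, 38.39079284667969), 88.86246490478516)
[251. 187.] 1695 z 0.0097 [0.001 0.113] ((536.3489379882812, 191.21554565429688), (109.8367919921875, 191.57498168945312), 62.079898834228516)
[395. 179.] 356 z 0.0189 [-0.001  0.024] ((552.37158203125, -246.35122680664062), (48.672000885009766, 68.02147674560547), 62.2613639831543)
[347. 186.] 358 z 0.0188 [-0.     0.024] ((531.6431274414062, -100.2552490234375), (48.74561309814453, 67.97987365722656), 85.05667877197266)
[383. 240.] 131 z 0.0102 [0.005 0.015] ((366.7021484375, -208.6510009765625), (105.68754577636719, 12.155726432800293), 22.27312660217285)
[320. 236.] 87 z 0.0582 [0.032 0.064] ((380.46630859375, -16.910602569580078), (25.942689895629883, 28.726917266845703), 89.76893615722656)
[240. 259.] 109 z 0.0015 [-0.004  0.007] ((312.9736328125, 226.93243408203125), (10.380864143371582, 140.7269744873047), 18.17308235168457)
362 [0.5262388  0.17832437 0.1586287 ] 1.299742549751033 ((466.9958801269531, 88.62351989746094), (314.14697265625, 147.14273071289062), 55.790897369384766)
[ 0.5225 -0.0929  0.0184]
[ 0.5433 -0.2322  0.0195]
```

View pics/crop1.png

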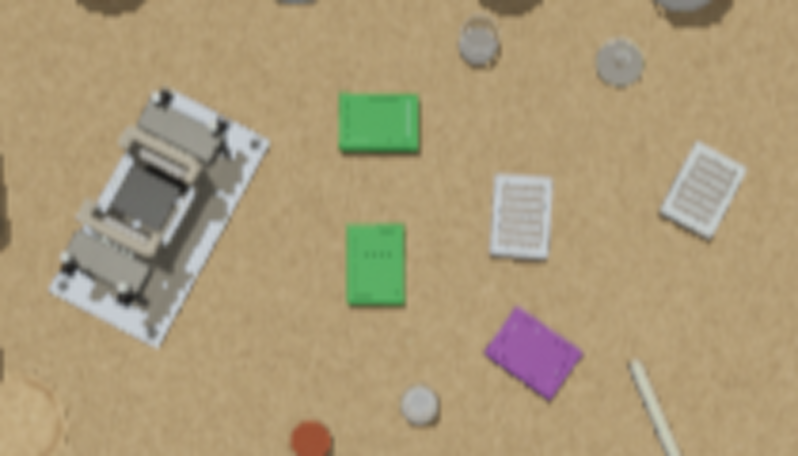

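The crop confirms it: the two white ribbed blocks, A at (347,187) and B at (396,180), are the cassettes. Green and purple are excluded. Both tops measure about 19–20 mm high in the two views, as given. Next I move over the magazine for a wrist look.

```bash
python3 -m jog '[{"gripper":1,"dx":-3.3,"dy":-2},{"gripper":1,"dx":-3.3,"dy":-2},{"gripper":1,"dx":-3.3,"dy":-2},{"gripper":1,"dx":-3.3,"dy":-2},{"gripper":1,"dx":-3.3,"dy":-2},{"gripper":1,"dx":-3.3,"dy":-2},{"gripper":1,"dx":-3.3,"dy":-2},{"gripper":1,"dx":-3.3,"dy":-2},{"gripper":1,"dx":-3.3,"dy":-2},{"gripper":1,"dx":-3.3,"dy":-2}]'
python3 -m jog '[{"gripper":1,"dx":-3.3,"dy":-2,"dz":-2,"wz":0.3},{"gripper":1,"dx":-3.3,"dy":-2,"dz":-2},{"gripper":1},{"gripper":1},{"gripper":1}]'
python3 - <<'E'
from h import *
i,d,K,R,t=cam("wrist"); cv2.imwrite("pics/w1.png",i); np.savez("w1.npz",i=i,d=d,K=K,R=R,t=t); s=ctrl.observe()
print(K[0,0],(-R.T@t).round(3),R.round(2).tolist(),s["tcp_pos"],np.round(s["orientation"],3).tolist(),s["joints"])
E
```

```text
345.0232213903648 [0.217 0.617 0.372] [[0.45, 0.9, -0.0], [0.85, -0.42, 0.31], [0.28, -0.14, -0.95]] [0.28931879 0.58140754 0.23038121] [[-0.895, 0.445, -0.001], [0.445, 0.895, -0.002], [-0.0, -0.002, -1.0]] [-1.1355181   0.61573026 -0.01263019  1.42453523  0.00809145  1.10339151
 -0.04039291]schema error: expected keys gripper, dx, dy, dz, wx, wy, wz
schema error: expected keys gripper, dx, dy, dz, wx, wy, wz
```

View pics/w1.png

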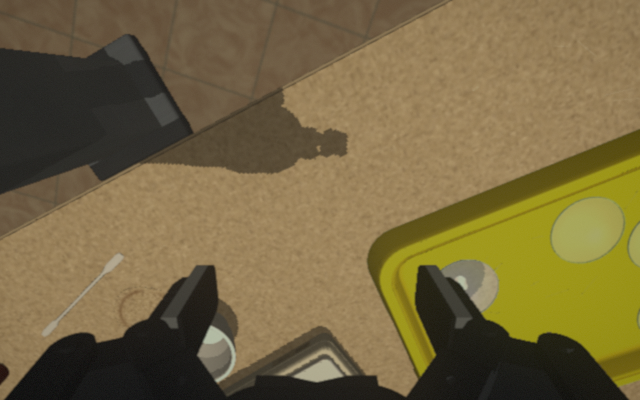

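```bash
python3 -m jog '[{"gripper":1,"dx":-3.5,"dy":-1.84,"dz":-0.5,"wx":0,"wy":0,"wz":0},{"gripper":1,"dx":-3.5,"dy":-1.84,"dz":-0.5,"wx":0,"wy":0,"wz":0},{"gripper":1,"dx":-3.5,"dy":-1.84,"dz":-0.5,"wx":0,"wy":0,"wz":0},{"gripper":1,"dx":-3.5,"dy":-1.84,"dz":-0.5,"wx":0,"wy":0,"wz":0},{"gripper":1,"dx":-3.5,"dy":-1.84,"dz":-0.5,"wx":0,"wy":0,"wz":0},{"gripper":1,"dx":-3.5,"dy":-1.84,"dz":-0.5,"wx":0,"wy":0,"wz":0},{"gripper":1,"dx":-3.5,"dy":-1.84,"dz":-0.5,"wx":0,"wy":0,"wz":0},{"gripper":1,"dx":-3.5,"dy":-1.84,"dz":-0.5,"wx":0,"wy":0,"wz":0},{"gripper":1,"dx":-3.5,"dy":-1.84,"dz":-0.5,"wx":0,"wy":0,"wz":0},{"gripper":1,"dx":-3.5,"dy":-1.84,"dz":-0.5,"wx":0,"wy":0,"wz":0}]'
python3 -m jog '[{"gripper":1,"dx":-3.5,"dy":-1.84,"dz":-0.5,"wx":0,"wy":0,"wz":0},{"gripper":1,"dx":-3.5,"dy":-1.84,"dz":-0.5,"wx":0,"wy":0,"wz":0.3},{"gripper":1,"dx":-3.5,"dy":-1.84,"dz":-0.5,"wx":0,"wy":0,"wz":0},{"gripper":1,"dx":0,"dy":0,"dz":0,"wx":0,"wy":0,"wz":0},{"gripper":1,"dx":0,"dy":0,"dz":0,"wx":0,"wy":0,"wz":0},{"gripper":1,"dx":0,"dy":0,"dz":0,"wx":0,"wy":0,"wz":0}]'
python3 - <<'E'
from h import *
i,d,K,R,t=cam("wrist"); cv2.imwrite("pics/w2.png",i); np.savez("w2.npz",i=i,d=d,K=K,R=R,t=t); s=ctrl.observe()
print((-R.T@t).round(3),s["tcp_pos"],np.round(s["orientation"],3).tolist(),s["clock"])
E
```

```text
clock: 0.98
tcp_pos: [0.5216, 0.2594, 0.2814]
orientation: [[-0.895, 0.445, -0.001], [0.445, 0.895, -0.0], [0.0, -0.0, -1.0]]
wrist_force: [0.2, -0.1, -0.4]
grip_width: 0.0855
grip_force: 0.0
clock: 1.48
tcp_pos: [0.589, 0.1649, 0.2957]
orientation: [[-0.883, 0.469, -0.002], [0.469, 0.883, 0.001], [0.002, -0.0, -1.0]]
wrist_force: [-1.2, 0.4, 0.3]
grip_width: 0.0853
grip_force: 0.0
[0.517 0.202 0.438] [0.5885882  0.16602648 0.29578239] [[-0.884, 0.467, -0.002], [0.467, 0.884, 0.001], [0.002, 0.0, -1.0]] 1.5333
```

View pics/w2.png

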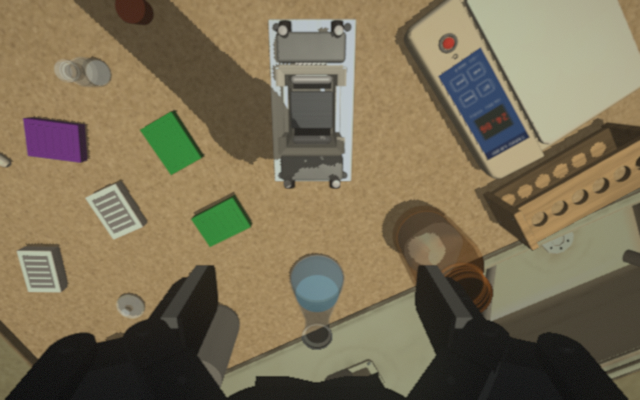

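Wrist view: the magazine is upright at (312,103), base corners near (270,20) and (352,182). Cassette A is at (115,210), B at (40,268).

```bash
cat > m.py <<'E'
from h import *
import sys
z=np.load(sys.argv[1]); i,d,K,R,t=[z[k] for k in("i","d","K","R","t")]
hsv=cv2.cvtColor(i,cv2.COLOR_BGR2HSV); g=cv2.cvtColor(i,cv2.COLOR_BGR2GRAY)
vv,uu=np.mgrid[:400,:640]; P=world(uu,vv,d,K,R,t); P[d==0]=0
c0=np.array([.5365,.191])
near=np.hypot(P[...,0]-c0[0],P[...,1]-c0[1])<.115
for lo,hi in((.003,.0095),(.095,.108),(.108,.125)):
    q=P[near&(P[...,2]>lo)&(P[...,2]<hi)]
    if len(q)>20:
        (c,s,a)=cv2.minAreaRect((q[:,:2]*1000).astype(np.float32)); print(lo,len(q),"z",np.median(q[:,2]).round(4),"c",np.round(c,1),"s",np.round(s,1),"a",round(a,2))
m=((hsv[...,1]<60)&(g>115)).astype(np.uint8); m=cv2.morphologyEx(m,cv2.MORPH_CLOSE,np.ones((5,5)))
n,l,s,ce=cv2.connectedComponentsWithStats(m)
for c in((.5316,-.1003),(.5524,-.2464)):
    for k in range(1,n):
        v,u=np.nonzero(l==k); 
        if not 300<len(v)<6000: continue
        Q=P[v,u]; h=np.median(Q[Q[:,2]>.01][:,2]) if (Q[:,2]>.01).any() else 0
        W=ray(u,v,.020,K,R,t)[:,:2]
        if np.hypot(*(np.median(W,0)-c))<.04:
            r=cv2.minAreaRect((W*1000).astype(np.float32)); print("cass",ce[k].round(),len(v),"z",h.round(4),[np.round(x,1) for x in r])
E
python3 m.py w2.npz; python3 m.py top0.npz
```

```text
0.003 3813 z 0.0054 c [535.5 186.8] s [ 99.9 189.8] a 62.13
0.095 839 z 0.0956 c [535.  188.1] s [ 61.3 137.8] a 62.37
0.108 1872 z 0.1135 c [535.1 186.6] s [ 63.3 142.7] a 62.2
cass [114. 211.] 1697 z 0.0199 [array([ 531.5, -101.3]), array([47. , 64.4]), np.float64(85.5)]
cass [ 39. 271.] 1416 z 0.02 [array([ 552.2, -246.9]), array([46.6, 63.8]), np.float64(61.2)]
0.003 800 z 0.0053 c [534.5 192.2] s [221.8 216.2] a 81.01
0.095 166 z 0.0968 c [533.2 187.3] s [ 63.5 138.9] a 62.12
0.108 180 z 0.1126 c [534.4 187.8] s [ 63.5 143.3] a 61.73
cass [347. 186.] 358 z 0.0192 [array([ 531.4, -100.2]), array([48.7, 67.9]), np.float64(85.1)]
cass [395. 179.] 356 z 0.0192 [array([ 552.2, -246.1]), array([48.6, 68. ]), np.float64(62.3)]
```

Both views agree: magazine centre (535, 187) mm, yaw 152.1°, rim 113–116 mm high, plate 5.4 mm high. A is at (531.5, -101), yaw 175.3°, and B at (552.2, -246.5), yaw about 152°. Both tops are at 20 mm. I go to A first.

```bash
python3 -m jog '[{"gripper":1,"dx":-0.93,"dy":-3.28,"dz":0,"wx":0,"wy":0,"wz":0},{"gripper":1,"dx":-0.93,"dy":-3.28,"dz":0,"wx":0,"wy":0,"wz":0},{"gripper":1,"dx":-0.93,"dy":-3.28,"dz":0,"wx":0,"wy":0,"wz":0},{"gripper":1,"dx":-0.93,"dy":-3.28,"dz":0,"wx":0,"wy":0,"wz":0},{"gripper":1,"dx":-0.93,"dy":-3.28,"dz":0,"wx":0,"wy":0,"wz":0},{"gripper":1,"dx":-0.93,"dy":-3.28,"dz":0,"wx":0,"wy":0,"wz":0},{"gripper":1,"dx":-0.93,"dy":-3.28,"dz":0,"wx":0,"wy":0,"wz":0},{"gripper":1,"dx":-0.93,"dy":-3.28,"dz":0,"wx":0,"wy":0,"wz":0}]'
python3 -m jog '[{"gripper":1,"dx":0,"dy":0,"dz":3,"wx":0,"wy":0,"wz":-0.93},{"gripper":1,"dx":0,"dy":0,"dz":3,"wx":0,"wy":0,"wz":-0.93},{"gripper":1,"dx":0,"dy":0,"dz":3,"wx":0,"wy":0,"wz":-0.93},{"gripper":1,"dx":0,"dy":0,"dz":3,"wx":0,"wy":0,"wz":-0.93},{"gripper":1,"dx":0,"dy":0,"dz":3,"wx":0,"wy":0,"wz":-0.93},{"gripper":1,"dx":0,"dy":0,"dz":0,"wx":0,"wy":0,"wz":0},{"gripper":1,"dx":0,"dy":0,"dz":0,"wx":0,"wy":0,"wz":0},{"gripper":1,"dx":0,"dy":0,"dz":0,"wx":0,"wy":0,"wz":0}]'
cat > go.py <<'E'
# print tool shift (cm) and wz (units) to world x,y,(z),yaw(deg, mod 180)
import sys; from h import *
x,y,z,a=map(float,sys.argv[1:]); s=ctrl.observe(); R=np.array(s["orientation"]); p=np.array(s["tcp_pos"])
e=(a-np.degrees(np.arctan2(R[1,0],R[0,0]))+90)%180-90
print("clock",s["clock"],"tcp",p.round(4),"shift cm",(R.T@(np.array([x,y,z])-p)*100).round(2),"wz",round(-e/5,2),"tilt",R[:2,2].round(4),"F",np.round(s["wrist_force"],2))
E
python3 go.py .5315 -.101 .005 175.3
python3 - <<'E'
from h import *
i,d,K,R,t=cam("wrist"); np.savez("w3.npz",i=i,d=d,K=K,R=R,t=t)
E
python3 m.py w3.npz
```

```text
clock: 2.2
tcp_pos: [0.5316, -0.1012, 0.2963]
orientation: [[-0.885, 0.465, -0.0], [0.465, 0.885, 0.001], [0.001, 0.001, -1.0]]
wrist_force: [1.0, 0.4, 0.1]
grip_width: 0.0855
grip_force: 0.0
clock: 2.87
tcp_pos: [0.5335, -0.1013, 0.1478]
orientation: [[-0.997, 0.082, 0.003], [0.082, 0.997, -0.0], [-0.003, 0.0, -1.0]]
wrist_force: [-0.1, 0.2, 1.3]
grip_width: 0.0852
grip_force: 0.0
clock 2.8667 tcp [ 0.5335 -0.1013  0.1478] shift cm [2.400e-01 1.000e-02 1.428e+01] wz 0.0 tilt [ 0.0026 -0.    ] F [-0.14  0.22  1.27]
0.003 7004 z 0.0053 c [560.9 172.5] s [101.6 131.4] a 62.31
cass [318. 205.] 2112 z 0.0197 [array([ 543.9, -103.8]), array([45.9, 39.7]), np.float64(86.7)]
cass [146. 223.] 3855 z 0.0198 [array([ 552.5, -247.9]), array([46.2, 64.2]), np.float64(61.2)]
```

```bash
python3 -m jog '[{"gripper":1,"dx":0.24,"dy":0.1,"dz":3.5,"wx":0,"wy":0,"wz":0},{"gripper":1,"dx":0,"dy":0,"dz":3.5,"wx":0,"wy":0,"wz":0},{"gripper":1,"dx":0,"dy":0,"dz":3.5,"wx":0,"wy":0,"wz":0},{"gripper":1,"dx":0,"dy":0,"dz":2.3,"wx":0,"wy":0,"wz":0},{"gripper":1,"dx":0,"dy":0,"dz":1.5,"wx":0,"wy":0,"wz":0},{"gripper":1,"dx":0,"dy":0,"dz":0,"wx":0,"wy":0,"wz":0},{"gripper":1,"dx":0,"dy":0,"dz":0,"wx":0,"wy":0,"wz":0}]'
python3 -m jog '[{"gripper":0,"dx":0,"dy":0,"dz":0,"wx":0,"wy":0,"wz":0},{"gripper":0,"dx":0,"dy":0,"dz":0,"wx":0,"wy":0,"wz":0},{"gripper":0,"dx":0,"dy":0,"dz":0,"wx":0,"wy":0,"wz":0},{"gripper":0,"dx":0,"dy":0,"dz":0,"wx":0,"wy":0,"wz":0},{"gripper":0,"dx":0,"dy":0,"dz":0,"wx":0,"wy":0,"wz":0},{"gripper":0,"dx":0,"dy":0,"dz":0,"wx":0,"wy":0,"wz":0},{"gripper":0,"dx":0,"dy":0,"dz":0,"wx":0,"wy":0,"wz":0},{"gripper":0,"dx":0,"dy":0,"dz":0,"wx":0,"wy":0,"wz":0}]'
python3 go.py .5315 -.102 .005 175.3
```

```text
clock: 3.5
tcp_pos: [0.5312, -0.101, 0.0044]
orientation: [[-0.997, 0.082, 0.002], [0.082, 0.997, -0.0], [-0.002, -0.0, -1.0]]
wrist_force: [0.1, 0.8, 0.6]
grip_width: 0.0856
grip_force: 0.0
clock: 4.17
tcp_pos: [0.5311, -0.1012, 0.0051]
orientation: [[-0.997, 0.082, 0.003], [0.082, 0.997, -0.0], [-0.003, -0.0, -1.0]]
wrist_force: [-0.6, -0.1, 6.4]
grip_width: 0.0446
grip_force: 62.5
clock 4.1667 tcp [ 0.5311 -0.1012  0.0051] shift cm [-0.05 -0.08  0.01] wz -0.0 tilt [ 0.0031 -0.0005] F [-0.63 -0.15  6.37]
```

```bash
python3 -m jog '[{"gripper":0,"dx":0,"dy":0,"dz":-1,"wx":0,"wy":0,"wz":0},{"gripper":0,"dx":0,"dy":0,"dz":-3,"wx":0,"wy":0,"wz":0},{"gripper":0,"dx":0,"dy":0,"dz":-3.5,"wx":0,"wy":0,"wz":0.8},{"gripper":0,"dx":0,"dy":0,"dz":-3.5,"wx":0,"wy":0,"wz":0.8},{"gripper":0,"dx":0,"dy":0,"dz":-3.5,"wx":0,"wy":0,"wz":0.8},{"gripper":0,"dx":0,"dy":0,"dz":-3.5,"wx":0,"wy":0,"wz":0.8},{"gripper":0,"dx":0,"dy":0,"dz":-2,"wx":0,"wy":0,"wz":0.8},{"gripper":0,"dx":0,"dy":0,"dz":0,"wx":0,"wy":0,"wz":0.64},{"gripper":0,"dx":0,"dy":0,"dz":0,"wx":0,"wy":0,"wz":0},{"gripper":0,"dx":0,"dy":0,"dz":0,"wx":0,"wy":0,"wz":0}]'
python3 go.py .5352 .187 .20 152.1
python3 - <<'E'
from h import *
i,d,K,R,t=cam("wrist"); cv2.imwrite("pics/w4.png",i); np.savez("w4.npz",i=i,d=d,K=K,R=R,t=t)
i,d,K,R,t=cam("scene"); np.savez("s4.npz",i=i,d=d,K=K,R=R,t=t)
E
```

```text
clock: 5.0
tcp_pos: [0.5293, -0.1008, 0.2038]
orientation: [[-0.884, 0.467, -0.0], [0.467, 0.884, 0.0], [0.0, -0.0, -1.0]]
wrist_force: [-0.6, 0.1, -0.8]
grip_width: 0.0444
grip_force: 61.7
clock 5.0 tcp [ 0.5293 -0.1008  0.2038] shift cm [12.9  25.73  0.38] wz 0.02 tilt [-0.0002  0.0001] F [-0.6   0.07 -0.81]
```

View pics/w4.png

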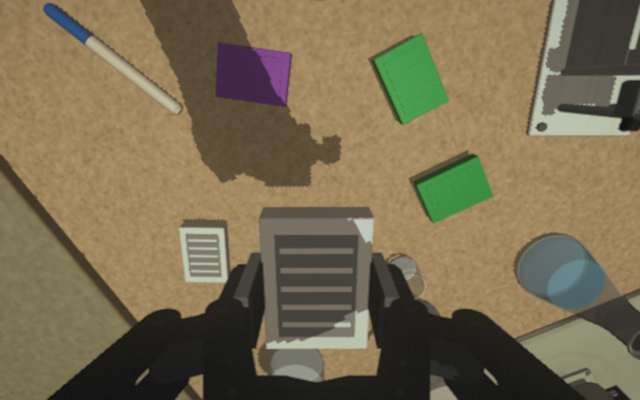

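The cassette is held level at (316,285). Now I work out where it sits in the tool frame from its top corners and depth.

```bash
cat > inhand.py <<'E'
from h import *
import sys
z=np.load(sys.argv[1]); i,d,K,R,t=[z[k] for k in("i","d","K","R","t")]
s=ctrl.observe(); T=np.array(s["orientation"]); p=np.array(s["tcp_pos"])
vv,uu=np.mgrid[:400,:640]; P=(world(uu,vv,d,K,R,t)-p)@T*1000  # tool frame mm
ok=(d>0)&(abs(P[...,0])<45)&(abs(P[...,1])<20)&(P[...,2]>-40)&(P[...,2]<10)&(vv<352)&(vv>195)
q=P[ok]; zt=np.median(q[:,2]); top=q[abs(q[:,2]-zt)<4]
A=np.c_[top[:,:2],np.ones(len(top))]; f=np.linalg.lstsq(A,top[:,2],rcond=None)[0]
print("tool z of top",zt.round(1),"slopes",f[:2].round(4),"x range",np.percentile(top[:,0],[.5,99.5]).round(1),len(top))
for y0 in(-15,-8,0,8,15):
    w=top[abs(top[:,1]-y0)<1.5]; print(y0,w[:,0].min().round(1),w[:,0].max().round(1))
E
python3 inhand.py w4.npz
```

```text
tool z of top -15.6 slopes [0.0042 0.0021] x range [-32.8  30.7] 12538
-15 -33.7 31.1
-8 -34.0 31.0
0 -33.4 31.0
8 -33.8 31.1
15 -33.5 31.1
```

```bash
python3 -m jog '[{"gripper":0,"dx":1.62,"dy":3.21,"dz":0,"wx":0,"wy":0,"wz":0},{"gripper":0,"dx":1.62,"dy":3.21,"dz":0,"wx":0,"wy":0,"wz":0},{"gripper":0,"dx":1.62,"dy":3.21,"dz":0,"wx":0,"wy":0,"wz":0},{"gripper":0,"dx":1.62,"dy":3.21,"dz":0,"wx":0,"wy":0,"wz":0},{"gripper":0,"dx":1.62,"dy":3.21,"dz":0,"wx":0,"wy":0,"wz":0},{"gripper":0,"dx":1.62,"dy":3.21,"dz":0,"wx":0,"wy":0,"wz":0},{"gripper":0,"dx":1.62,"dy":3.21,"dz":0,"wx":0,"wy":0,"wz":0},{"gripper":0,"dx":1.62,"dy":3.21,"dz":0,"wx":0,"wy":0,"wz":0},{"gripper":0,"dx":0,"dy":0,"dz":0,"wx":0,"wy":0,"wz":0},{"gripper":0,"dx":0,"dy":0,"dz":0,"wx":0,"wy":0,"wz":0}]'
python3 -m jog '[{"gripper":0,"dx":0,"dy":0,"dz":2,"wx":0,"wy":0,"wz":0},{"gripper":0,"dx":0,"dy":0,"dz":2,"wx":0,"wy":0,"wz":0},{"gripper":0,"dx":0,"dy":0,"dz":2,"wx":0,"wy":0,"wz":0},{"gripper":0,"dx":0,"dy":0,"dz":0,"wx":0,"wy":0,"wz":0},{"gripper":0,"dx":0,"dy":0,"dz":0,"wx":0,"wy":0,"wz":0},{"gripper":0,"dx":0,"dy":0,"dz":0,"wx":0,"wy":0,"wz":0}]'
python3 go.py .5342 .1874 .123 152.1
python3 - <<'E'
from h import *
i,d,K,R,t=cam("wrist"); cv2.imwrite("pics/w5.png",i); np.savez("w5.npz",i=i,d=d,K=K,R=R,t=t)
E
```

```text
clock: 5.93
tcp_pos: [0.5342, 0.1898, 0.2019]
orientation: [[-0.887, 0.462, -0.003], [0.462, 0.887, 0.0], [0.003, -0.001, -1.0]]
wrist_force: [0.2, -0.3, 0.1]
grip_width: 0.0442
grip_force: 61.7
clock: 6.43
tcp_pos: [0.5364, 0.1855, 0.144]
orientation: [[-0.883, 0.469, 0.001], [0.469, 0.883, -0.0], [-0.001, 0.0, -1.0]]
wrist_force: [-0.2, 0.4, -0.0]
grip_width: 0.0445
grip_force: 61.7
clock 6.4333 tcp [0.5364 0.1855 0.144 ] shift cm [0.28 0.07 2.1 ] wz -0.02 tilt [ 0.001  -0.0003] F [-0.21  0.35 -0.01]
```

View pics/w5.png

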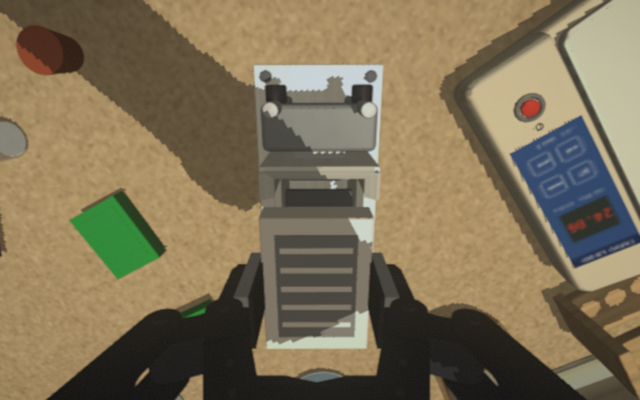

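The cassette hangs over the well at (316,285), with the well's front wall at (318,175). The TCP is about 3 mm off, so I correct and settle.

```bash
python3 -m jog '[{"gripper":0,"dx":0.28,"dy":0.07,"dz":0.8,"wx":0,"wy":0,"wz":0},{"gripper":0,"dx":0,"dy":0,"dz":0.8,"wx":0,"wy":0,"wz":0},{"gripper":0,"dx":0,"dy":0,"dz":0,"wx":0,"wy":0,"wz":0},{"gripper":0,"dx":0,"dy":0,"dz":0,"wx":0,"wy":0,"wz":0},{"gripper":0,"dx":0,"dy":0,"dz":0,"wx":0,"wy":0,"wz":0},{"gripper":0,"dx":0,"dy":0,"dz":0,"wx":0,"wy":0,"wz":0}]' >/dev/null
python3 go.py .5342 .1874 .123 152.1
python3 - <<'E'
from h import *
i,d,K,R,t=cam("wrist"); np.savez("w6.npz",i=i,d=d,K=K,R=R,t=t)
E
python3 inhand.py w6.npz; python3 m.py w6.npz|head -3;python3 go.py .5342 .1874 .123 152.1
```

```text
clock 6.9833 tcp [0.5336 0.1886 0.1275] shift cm [-0.1  -0.08  0.45] wz -0.0 tilt [0.0005 0.0001] F [-0.12  0.06 -1.77]
tool z of top -14.4 slopes [0.0028 0.0024] x range [-32.6  31. ] 12562
-15 -33.7 31.2
-8 -33.4 31.1
0 -33.2 31.2
8 -33.1 31.1
15 -32.7 31.2
0.003 5864 z 0.0054 c [516.6 196.8] s [100. 146.] a 62.13
0.095 1949 z 0.0984 c [533.8 187.5] s [ 63.6 140.4] a 62.16
0.108 3367 z 0.1135 c [535.4 186.7] s [ 63.7 143.9] a 62.16
clock 7.0333 tcp [0.5337 0.1886 0.1276] shift cm [-0.1  -0.08  0.46] wz -0.0 tilt [0.0006 0.0001] F [-0.47  0.81 -0.15]
```

```bash
python3 -m jog '[{"gripper":0,"dx":-0.1,"dy":-0.08,"dz":0.3,"wx":0,"wy":0,"wz":0},{"gripper":0,"dx":0,"dy":0,"dz":0.3,"wx":0,"wy":0,"wz":0},{"gripper":0,"dx":0,"dy":0,"dz":0.3,"wx":0,"wy":0,"wz":0},{"gripper":0,"dx":0,"dy":0,"dz":0.3,"wx":0,"wy":0,"wz":0},{"gripper":0,"dx":0,"dy":0,"dz":0,"wx":0,"wy":0,"wz":0},{"gripper":0,"dx":0,"dy":0,"dz":0,"wx":0,"wy":0,"wz":0}]' >/dev/null
python3 go.py .5342 .1874 .100 152.1
python3 -m jog '[{"gripper":0,"dx":0,"dy":0,"dz":0.3,"wx":0,"wy":0,"wz":0},{"gripper":0,"dx":0,"dy":0,"dz":0.3,"wx":0,"wy":0,"wz":0},{"gripper":0,"dx":0,"dy":0,"dz":0.3,"wx":0,"wy":0,"wz":0},{"gripper":0,"dx":0,"dy":0,"dz":0.3,"wx":0,"wy":0,"wz":0},{"gripper":0,"dx":0,"dy":0,"dz":0.2,"wx":0,"wy":0,"wz":0},{"gripper":0,"dx":0,"dy":0,"dz":0,"wx":0,"wy":0,"wz":0}]' >/dev/null
python3 go.py .5342 .1874 .100 152.1
```

```text
clock 7.5333 tcp [0.5337 0.1873 0.1149] shift cm [-0.04  0.04  1.49] wz -0.0 tilt [-0.0008 -0.0003] F [-0.66  0.02  0.23]
clock 8.0333 tcp [0.5338 0.1875 0.1008] shift cm [-0.04  0.01  0.08] wz -0.0 tilt [-0.0006 -0.    ] F [ 0.2  -0.74 -0.48]
```

```bash
D='python3 go.py .5342 .1874 .08 152.1'
python3 -m jog '[{"gripper":0,"dx":0,"dy":0,"dz":0.15,"wx":0,"wy":0,"wz":0},{"gripper":0,"dx":0,"dy":0,"dz":0.15,"wx":0,"wy":0,"wz":0},{"gripper":0,"dx":0,"dy":0,"dz":0,"wx":0,"wy":0,"wz":0}]' >/dev/null; $D
python3 -m jog '[{"gripper":0,"dx":0,"dy":0,"dz":0.15,"wx":0,"wy":0,"wz":0},{"gripper":0,"dx":0,"dy":0,"dz":0.15,"wx":0,"wy":0,"wz":0},{"gripper":0,"dx":0,"dy":0,"dz":0,"wx":0,"wy":0,"wz":0}]' >/dev/null; $D
```

```text
clock 8.2833 tcp [0.5339 0.1874 0.0981] shift cm [-0.02  0.02  1.81] wz -0.0 tilt [-0.0001 -0.    ] F [ 0.36  0.47 -0.17]
clock 8.5333 tcp [0.5338 0.1873 0.095 ] shift cm [-0.03  0.03  1.5 ] wz -0.0 tilt [-0.0004 -0.0001] F [-0.44 -0.25 -0.53]
```

```bash
D='python3 go.py .5342 .1874 .08 152.1'
python3 -m jog '[{"gripper":0,"dx":0,"dy":0,"dz":0.15,"wx":0,"wy":0,"wz":0},{"gripper":0,"dx":0,"dy":0,"dz":0.15,"wx":0,"wy":0,"wz":0},{"gripper":0,"dx":0,"dy":0,"dz":0,"wx":0,"wy":0,"wz":0}]' >/dev/null; $D
python3 -m jog '[{"gripper":0,"dx":0,"dy":0,"dz":0.15,"wx":0,"wy":0,"wz":0},{"gripper":0,"dx":0,"dy":0,"dz":0.15,"wx":0,"wy":0,"wz":0},{"gripper":0,"dx":0,"dy":0,"dz":0,"wx":0,"wy":0,"wz":0}]' >/dev/null; $D
python3 -m jog '[{"gripper":0,"dx":0,"dy":0,"dz":0.1,"wx":0,"wy":0,"wz":0},{"gripper":0,"dx":0,"dy":0,"dz":0.1,"wx":0,"wy":0,"wz":0},{"gripper":0,"dx":0,"dy":0,"dz":0,"wx":0,"wy":0,"wz":0}]' >/dev/null; $D
```

```text
clock 8.7833 tcp [0.534  0.1872 0.0922] shift cm [-0.01  0.02  1.22] wz -0.0 tilt [-0.     -0.0001] F [-0.58 -0.52 -0.41]
clock 9.0333 tcp [0.5344 0.1875 0.0896] shift cm [ 0.01 -0.02  0.96] wz -0.0 tilt [0.001  0.0004] F [0.19 0.23 2.25]
clock 9.2833 tcp [0.5345 0.1875 0.0878] shift cm [ 0.02 -0.03  0.78] wz -0.0 tilt [0.0014 0.0005] F [ 0.24 -0.17  4.62]
```

Contact at TCP z of about 90 mm, so the lips are near 79 mm. Release, retract, and close the fingers above.

```bash

python3 -m jog '[{"gripper":0,"dx":0,"dy":0,"dz":-0.2,"wx":0,"wy":0,"wz":0},{"gripper":0.75,"dx":0,"dy":0,"dz":0,"wx":0,"wy":0,"wz":0},{"gripper":0.75,"dx":0,"dy":0,"dz":0,"wx":0,"wy":0,"wz":0},{"gripper":0.75,"dx":0,"dy":0,"dz":0,"wx":0,"wy":0,"wz":0},{"gripper":0.75,"dx":0,"dy":0,"dz":0,"wx":0,"wy":0,"wz":0},{"gripper":0.75,"dx":0,"dy":0,"dz":-1.5,"wx":0,"wy":0,"wz":0},{"gripper":0.75,"dx":0,"dy":0,"dz":-2,"wx":0,"wy":0,"wz":0},{"gripper":0.75,"dx":0,"dy":0,"dz":-3,"wx":0,"wy":0,"wz":0},{"gripper":0.75,"dx":0,"dy":0,"dz":-2,"wx":0,"wy":0,"wz":0},{"gripper":0,"dx":0,"dy":0,"dz":0,"wx":0,"wy":0,"wz":0}]'
python3 -m jog '[{"gripper":0,"dx":0,"dy":0,"dz":0,"wx":0,"wy":0,"wz":0},{"gripper":0,"dx":0,"dy":0,"dz":0,"wx":0,"wy":0,"wz":0},{"gripper":0,"dx":0,"dy":0,"dz":0,"wx":0,"wy":0,"wz":0},{"gripper":0,"dx":0,"dy":0,"dz":0,"wx":0,"wy":0,"wz":0},{"gripper":0,"dx":0,"dy":0,"dz":0,"wx":0,"wy":0,"wz":0},{"gripper":0,"dx":0,"dy":0,"dz":0,"wx":0,"wy":0,"wz":0}]'
python3 go.py .5352 .1868 .110 152.1
python3 - <<'E'
from h import *
i,d,K,R,t=cam("wrist"); cv2.imwrite("pics/w7.png",i); np.savez("w7.npz",i=i,d=d,K=K,R=R,t=t)
v,u=np.mgrid[:400,:640]; P=world(u,v,d,K,R,t); g=np.hypot(P[...,0]-.5352,P[...,1]-.1868)<.02
q=P[g]; print(np.percentile(q[:,2],[5,25,50,75,95]).round(4))
E
```

```text
clock: 10.12
tcp_pos: [0.5367, 0.1882, 0.1786]
orientation: [[-0.884, 0.468, 0.008], [0.468, 0.884, 0.003], [-0.006, 0.007, -1.0]]
wrist_force: [0.9, 0.2, 1.0]
grip_width: 0.0536
grip_force: 0.0
clock: 10.62
tcp_pos: [0.5336, 0.1872, 0.1736]
orientation: [[-0.884, 0.468, -0.001], [0.468, 0.884, -0.001], [0.001, -0.001, -1.0]]
wrist_force: [-1.0, 0.0, -0.3]
grip_width: -0.0004
grip_force: 0.0
clock 10.6167 tcp [0.5336 0.1872 0.1736] shift cm [-0.16  0.05  6.36] wz -0.0 tilt [-0.0014 -0.0006] F [-1.    0.04 -0.29]
[0.1069 0.1843 0.2169 0.2307 0.2529]
```

View pics/w7.png

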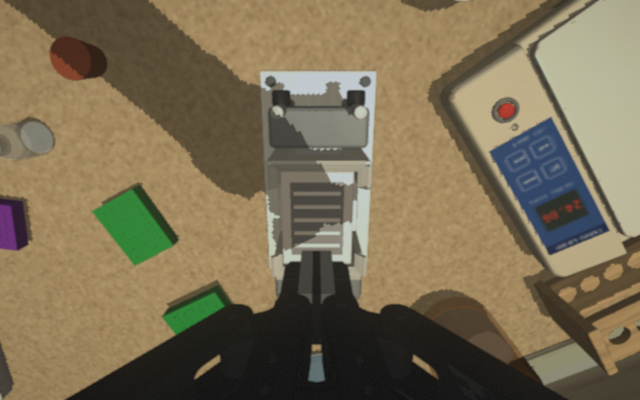

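The cassette lies flat in the mouth at (316,215), top near 107 mm. Press with the shut fingers.

```bash
D='python3 go.py .5352 .1868 .077 152.1'
python3 -m jog '[{"gripper":0,"dx":-0.16,"dy":0.05,"dz":2,"wx":0,"wy":0,"wz":0},{"gripper":0,"dx":0,"dy":0,"dz":2,"wx":0,"wy":0,"wz":0},{"gripper":0,"dx":0,"dy":0,"dz":1.5,"wx":0,"wy":0,"wz":0},{"gripper":0,"dx":0,"dy":0,"dz":0.5,"wx":0,"wy":0,"wz":0},{"gripper":0,"dx":0,"dy":0,"dz":0,"wx":0,"wy":0,"wz":0},{"gripper":0,"dx":0,"dy":0,"dz":0,"wx":0,"wy":0,"wz":0}]'>/dev/null; $D
python3 -m jog '[{"gripper":0,"dx":0,"dy":0,"dz":0.2,"wx":0,"wy":0,"wz":0},{"gripper":0,"dx":0,"dy":0,"dz":0.2,"wx":0,"wy":0,"wz":0},{"gripper":0,"dx":0,"dy":0,"dz":0.2,"wx":0,"wy":0,"wz":0},{"gripper":0,"dx":0,"dy":0,"dz":0,"wx":0,"wy":0,"wz":0}]'>/dev/null; $D
python3 -m jog '[{"gripper":0,"dx":0,"dy":0,"dz":0.2,"wx":0,"wy":0,"wz":0},{"gripper":0,"dx":0,"dy":0,"dz":0.2,"wx":0,"wy":0,"wz":0},{"gripper":0,"dx":0,"dy":0,"dz":0,"wx":0,"wy":0,"wz":0}]'>/dev/null; $D
```

```text
clock 11.1667 tcp [0.5359 0.1871 0.1146] shift cm [ 0.05 -0.06  3.76] wz -0.0 tilt [0.0004 0.0001] F [-0.12  0.14 -0.29]
clock 11.5 tcp [0.5355 0.1871 0.1084] shift cm [ 0.02 -0.04  3.14] wz -0.0 tilt [0.0001 0.0001] F [-1.26 -0.45  0.19]
clock 11.75 tcp [0.536  0.1873 0.1046] shift cm [ 0.05 -0.08  2.76] wz -0.0 tilt [0.001  0.0005] F [-0.65  0.49  3.04]
```

```bash
D='python3 go.py .5352 .1868 .077 152.1'
for k in 1; do
python3 -m jog '[{"gripper":0,"dx":0,"dy":0,"dz":0.2,"wx":0,"wy":0,"wz":0},{"gripper":0,"dx":0,"dy":0,"dz":0.2,"wx":0,"wy":0,"wz":0},{"gripper":0,"dx":0,"dy":0,"dz":0,"wx":0,"wy":0,"wz":0}]'>/dev/null; $D
python3 -m jog '[{"gripper":0,"dx":0,"dy":0,"dz":0.2,"wx":0,"wy":0,"wz":0},{"gripper":0,"dx":0,"dy":0,"dz":0.2,"wx":0,"wy":0,"wz":0},{"gripper":0,"dx":0,"dy":0,"dz":0,"wx":0,"wy":0,"wz":0}]'>/dev/null; $D
done
```

```text
clock 12.0 tcp [0.5363 0.1873 0.1008] shift cm [ 0.08 -0.1   2.38] wz -0.0 tilt [0.0018 0.0006] F [0.23 0.5  4.13]
clock 12.25 tcp [0.5358 0.1872 0.0959] shift cm [ 0.04 -0.06  1.89] wz -0.0 tilt [0.0005 0.0002] F [0.54 0.66 1.48]
```

```bash
D='python3 go.py .5352 .1868 .077 152.1'
python3 -m jog '[{"gripper":0,"dx":0,"dy":0,"dz":0.2,"wx":0,"wy":0,"wz":0},{"gripper":0,"dx":0,"dy":0,"dz":0.2,"wx":0,"wy":0,"wz":0},{"gripper":0,"dx":0,"dy":0,"dz":0,"wx":0,"wy":0,"wz":0}]'>/dev/null; $D
python3 -m jog '[{"gripper":0,"dx":0,"dy":0,"dz":0.2,"wx":0,"wy":0,"wz":0},{"gripper":0,"dx":0,"dy":0,"dz":0.2,"wx":0,"wy":0,"wz":0},{"gripper":0,"dx":0,"dy":0,"dz":0,"wx":0,"wy":0,"wz":0}]'>/dev/null; $D
python3 -m jog '[{"gripper":0,"dx":0,"dy":0,"dz":0.1,"wx":0,"wy":0,"wz":0},{"gripper":0,"dx":0,"dy":0,"dz":0.1,"wx":0,"wy":0,"wz":0},{"gripper":0,"dx":0,"dy":0,"dz":0,"wx":0,"wy":0,"wz":0}]'>/dev/null; $D
python3 -m jog '[{"gripper":0,"dx":0,"dy":0,"dz":0.1,"wx":0,"wy":0,"wz":0},{"gripper":0,"dx":0,"dy":0,"dz":0.1,"wx":0,"wy":0,"wz":0},{"gripper":0,"dx":0,"dy":0,"dz":0,"wx":0,"wy":0,"wz":0}]'>/dev/null; $D
python3 -m jog '[{"gripper":0,"dx":0,"dy":0,"dz":0.1,"wx":0,"wy":0,"wz":0},{"gripper":0,"dx":0,"dy":0,"dz":0.1,"wx":0,"wy":0,"wz":0},{"gripper":0,"dx":0,"dy":0,"dz":0,"wx":0,"wy":0,"wz":0}]'>/dev/null; $D
python3 -m jog '[{"gripper":0,"dx":0,"dy":0,"dz":0.1,"wx":0,"wy":0,"wz":0},{"gripper":0,"dx":0,"dy":0,"dz":0.1,"wx":0,"wy":0,"wz":0},{"gripper":0,"dx":0,"dy":0,"dz":0,"wx":0,"wy":0,"wz":0}]'>/dev/null; $D
python3 -m jog '[{"gripper":0,"dx":0,"dy":0,"dz":0.1,"wx":0,"wy":0,"wz":0},{"gripper":0,"dx":0,"dy":0,"dz":0.1,"wx":0,"wy":0,"wz":0},{"gripper":0,"dx":0,"dy":0,"dz":0,"wx":0,"wy":0,"wz":0}]'>/dev/null; $D
```

```text
clock 12.5 tcp [0.5355 0.1871 0.0918] shift cm [ 0.01 -0.04  1.48] wz -0.0 tilt [-0.0004 -0.0001] F [ 1.09 -0.51  0.86]
clock 12.75 tcp [0.5353 0.187  0.0878] shift cm [ 0.   -0.02  1.08] wz -0.0 tilt [-0.0007 -0.0002] F [0.31 0.43 0.91]
clock 13.0 tcp [0.5354 0.1869 0.0861] shift cm [ 0.01 -0.02  0.91] wz -0.0 tilt [-0.0005 -0.0002] F [1.18 0.68 1.21]
clock 13.25 tcp [0.5353 0.1869 0.0839] shift cm [ 0.   -0.02  0.69] wz -0.0 tilt [-0.0006 -0.0002] F [-0.36  0.29  1.35]
clock 13.5 tcp [0.5348 0.1866 0.0816] shift cm [-0.02  0.03  0.46] wz -0.0 tilt [-0.0019 -0.0009] F [-0.98  0.07  0.  ]
clock 13.75 tcp [0.5353 0.1868 0.0802] shift cm [0.01 0.   0.32] wz -0.0 tilt [-0.0009 -0.0005] F [-0.99  0.35  2.54]
clock 14.0 tcp [0.5353 0.1868 0.0782] shift cm [ 0.01 -0.    0.12] wz -0.0 tilt [-0.0008 -0.0004] F [-1.48 -0.55  1.63]
```

The snap showed at TCP z of about 82 mm, 25 mm below contact. I go 5 mm deeper for certainty, then lift and look.

```bash
D='python3 go.py .5352 .1868 .077 152.1'
python3 -m jog '[{"gripper":0,"dx":0,"dy":0,"dz":0.2,"wx":0,"wy":0,"wz":0},{"gripper":0,"dx":0,"dy":0,"dz":0.2,"wx":0,"wy":0,"wz":0},{"gripper":0,"dx":0,"dy":0,"dz":0,"wx":0,"wy":0,"wz":0}]'>/dev/null; $D
python3 -m jog '[{"gripper":0,"dx":0,"dy":0,"dz":-0.5,"wx":0,"wy":0,"wz":0},{"gripper":0,"dx":0,"dy":0,"dz":-1,"wx":0,"wy":0,"wz":0},{"gripper":0,"dx":0,"dy":0,"dz":-2,"wx":0,"wy":0,"wz":0},{"gripper":0,"dx":0,"dy":0,"dz":-3,"wx":0,"wy":0,"wz":0},{"gripper":1,"dx":-2,"dy":0,"dz":-3,"wx":0,"wy":0,"wz":0},{"gripper":1,"dx":-3,"dy":0,"dz":-2.5,"wx":0,"wy":0,"wz":0},{"gripper":1,"dx":0,"dy":0,"dz":0,"wx":0,"wy":0,"wz":0},{"gripper":1,"dx":0,"dy":0,"dz":0,"wx":0,"wy":0,"wz":0},{"gripper":1,"dx":0,"dy":0,"dz":0,"wx":0,"wy":0,"wz":0}]'>/dev/null
python3 go.py .5523 -.2470 .1 151.6
python3 - <<'E'
from h import *
i,d,K,R,t=cam("wrist"); c=cv2.resize(i[60:330,220:420],None,fx=2,fy=2); cv2.imwrite("pics/w8.png",c); np.savez("w8.npz",i=i,d=d,K=K,R=R,t=t)
v,u=np.mgrid[:400,:640]; P=world(u,v,d,K,R,t); g=np.hypot(P[...,0]-.5352,P[...,1]-.1868)<.018
q=P[g]; print(np.percentile(q[:,2],[5,25,50,75,95]).round(4))
E
python3 m.py w8.npz
```

```text
clock 14.25 tcp [0.5354 0.1869 0.0739] shift cm [ 0.01 -0.01 -0.31] wz -0.0 tilt [-0.0006 -0.0003] F [-0.99 -0.22  3.35]
clock 15.0 tcp [0.5791 0.164  0.1942] shift cm [-16.87 -37.58   9.4 ] wz 0.1 tilt [-0.0009  0.0007] F [-0.44 -0.36 -2.03]
[0.0797 0.0804 0.0809 0.0813 0.082 ]
0.003 4587 z 0.0054 c [535. 187.] s [100.  188.6] a 62.21
0.095 1636 z 0.0957 c [534.6 187. ] s [ 61.2 138. ] a 61.92
0.108 3800 z 0.1134 c [535.4 186.5] s [ 63.3 143.3] a 62.08
```

View pics/w8.png

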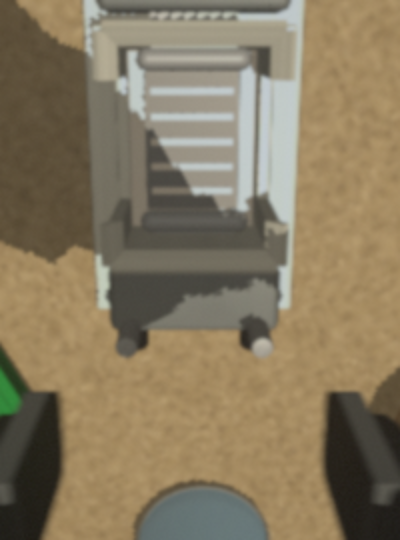

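The cassette is held: both rollers lie over its ends at (195,60) and (193,220) in the crop. Its top is at 80.9 mm, so the underside is about 61 mm and the lips about 80.5 mm. Now B.

```bash
python3 -m jog '[{"gripper":1,"dx":-1.53,"dy":-3.42,"dz":0,"wx":0,"wy":0,"wz":0.1},{"gripper":1,"dx":-1.53,"dy":-3.42,"dz":0,"wx":0,"wy":0,"wz":0},{"gripper":1,"dx":-1.53,"dy":-3.42,"dz":0,"wx":0,"wy":0,"wz":0},{"gripper":1,"dx":-1.53,"dy":-3.42,"dz":0,"wx":0,"wy":0,"wz":0},{"gripper":1,"dx":-1.53,"dy":-3.42,"dz":0,"wx":0,"wy":0,"wz":0},{"gripper":1,"dx":-1.53,"dy":-3.42,"dz":0,"wx":0,"wy":0,"wz":0},{"gripper":1,"dx":-1.53,"dy":-3.42,"dz":0,"wx":0,"wy":0,"wz":0},{"gripper":1,"dx":-1.53,"dy":-3.42,"dz":0,"wx":0,"wy":0,"wz":0},{"gripper":1,"dx":-1.53,"dy":-3.42,"dz":0,"wx":0,"wy":0,"wz":0},{"gripper":1,"dx":-1.53,"dy":-3.42,"dz":0,"wx":0,"wy":0,"wz":0}]'>/dev/null
python3 -m jog '[{"gripper":1,"dx":-1.53,"dy":-3.42,"dz":0,"wx":0,"wy":0,"wz":0},{"gripper":1,"dx":0,"dy":0,"dz":0,"wx":0,"wy":0,"wz":0},{"gripper":1,"dx":0,"dy":0,"dz":0,"wx":0,"wy":0,"wz":0},{"gripper":1,"dx":0,"dy":0,"dz":0,"wx":0,"wy":0,"wz":0},{"gripper":1,"dx":0,"dy":0,"dz":0,"wx":0,"wy":0,"wz":0}]'
python3 go.py .5523 -.2470 .005 151.6
python3 - <<'E'
from h import *
i,d,K,R,t=cam("wrist"); np.savez("w9.npz",i=i,d=d,K=K,R=R,t=t)
E
python3 m.py w9.npz
```

```text
clock: 16.3
tcp_pos: [0.5495, -0.2442, 0.1935]
orientation: [[-0.882, 0.472, -0.001], [0.472, 0.882, 0.003], [0.002, 0.002, -1.0]]
wrist_force: [0.2, 0.3, 0.6]
grip_width: 0.0855
grip_force: 0.0
clock 16.3 tcp [ 0.5495 -0.2442  0.1935] shift cm [-0.42 -0.15 18.85] wz 0.05 tilt [-0.0012  0.0026] F [0.21 0.26 0.58]
cass [316. 194.] 1761 z 0.0198 [array([ 558.1, -251.2]), array([46.2, 50.5]), np.float64(61.8)]
```

```bash
python3 -m jog '[{"gripper":1,"dx":-0.42,"dy":-0.15,"dz":3.5,"wx":0,"wy":0,"wz":0},{"gripper":1,"dx":0,"dy":0,"dz":3.5,"wx":0,"wy":0,"wz":0},{"gripper":1,"dx":0,"dy":0,"dz":3.5,"wx":0,"wy":0,"wz":0},{"gripper":1,"dx":0,"dy":0,"dz":3.5,"wx":0,"wy":0,"wz":0},{"gripper":1,"dx":0,"dy":0,"dz":3,"wx":0,"wy":0,"wz":0},{"gripper":1,"dx":0,"dy":0,"dz":1.8,"wx":0,"wy":0,"wz":0},{"gripper":1,"dx":0,"dy":0,"dz":0,"wx":0,"wy":0,"wz":0},{"gripper":1,"dx":0,"dy":0,"dz":0,"wx":0,"wy":0,"wz":0}]'
python3 -m jog '[{"gripper":0,"dx":0,"dy":0,"dz":0,"wx":0,"wy":0,"wz":0},{"gripper":0,"dx":0,"dy":0,"dz":0,"wx":0,"wy":0,"wz":0},{"gripper":0,"dx":0,"dy":0,"dz":0,"wx":0,"wy":0,"wz":0},{"gripper":0,"dx":0,"dy":0,"dz":0,"wx":0,"wy":0,"wz":0},{"gripper":0,"dx":0,"dy":0,"dz":0,"wx":0,"wy":0,"wz":0},{"gripper":0,"dx":0,"dy":0,"dz":0,"wx":0,"wy":0,"wz":0},{"gripper":0,"dx":0,"dy":0,"dz":0,"wx":0,"wy":0,"wz":0},{"gripper":0,"dx":0,"dy":0,"dz":0,"wx":0,"wy":0,"wz":0}]'
python3 -m jog '[{"gripper":0,"dx":0,"dy":0,"dz":-1,"wx":0,"wy":0,"wz":0},{"gripper":0,"dx":0,"dy":0,"dz":-3,"wx":0,"wy":0,"wz":0},{"gripper":0,"dx":0,"dy":0,"dz":-3.5,"wx":0,"wy":0,"wz":0},{"gripper":0,"dx":0,"dy":0,"dz":-3.5,"wx":0,"wy":0,"wz":0},{"gripper":0,"dx":0,"dy":0,"dz":-3.5,"wx":0,"wy":0,"wz":0},{"gripper":0,"dx":0,"dy":0,"dz":-3.5,"wx":0,"wy":0,"wz":0},{"gripper":0,"dx":0,"dy":0,"dz":-1.5,"wx":0,"wy":0,"wz":0},{"gripper":0,"dx":0,"dy":0,"dz":0,"wx":0,"wy":0,"wz":0},{"gripper":0,"dx":0,"dy":0,"dz":0,"wx":0,"wy":0,"wz":0},{"gripper":0,"dx":0,"dy":0,"dz":0,"wx":0,"wy":0,"wz":0}]'
python3 go.py .5343 .1873 .20 152.1
python3 - <<'E'
from h import *
i,d,K,R,t=cam("wrist"); np.savez("w10.npz",i=i,d=d,K=K,R=R,t=t)
E
python3 inhand.py w10.npz
```

```text
clock: 17.02
tcp_pos: [0.5522, -0.2488, 0.0057]
orientation: [[-0.881, 0.474, -0.002], [0.474, 0.881, 0.001], [0.002, 0.001, -1.0]]
wrist_force: [-0.6, -0.7, -0.8]
grip_width: 0.0853
grip_force: 0.0
clock: 17.68
tcp_pos: [0.5536, -0.2512, 0.0084]
orientation: [[-0.88, 0.476, 0.004], [0.476, 0.88, -0.001], [-0.004, 0.001, -1.0]]
wrist_force: [0.1, 0.2, 5.9]
grip_width: 0.0444
grip_force: 62.5
clock: 18.52
tcp_pos: [0.5509, -0.2501, 0.2002]
orientation: [[-0.88, 0.476, -0.003], [0.476, 0.88, 0.001], [0.003, -0.0, -1.0]]
wrist_force: [-0.1, -0.3, -0.9]
grip_width: 0.0443
grip_force: 61.8
clock 18.5167 tcp [ 0.5509 -0.2501  0.2002] shift cm [22.27 37.68  0.08] wz -0.1 tilt [-0.0027  0.0012] F [-0.05 -0.3  -0.87]
tool z of top -11.8 slopes [0.0033 0.0024] x range [-29.5  33.7] 12276
-15 -30.1 33.9
-8 -30.2 34.1
0 -30.2 34.2
8 -29.8 34.0
15 -29.9 34.0
```

```bash
python3 -m jog '[{"gripper":0,"dx":1.83,"dy":3.14,"dz":0,"wx":0,"wy":0,"wz":0},{"gripper":0,"dx":1.83,"dy":3.14,"dz":0,"wx":0,"wy":0,"wz":0},{"gripper":0,"dx":1.83,"dy":3.14,"dz":0,"wx":0,"wy":0,"wz":0},{"gripper":0,"dx":1.83,"dy":3.14,"dz":0,"wx":0,"wy":0,"wz":0},{"gripper":0,"dx":1.83,"dy":3.14,"dz":0,"wx":0,"wy":0,"wz":0},{"gripper":0,"dx":1.83,"dy":3.14,"dz":0,"wx":0,"wy":0,"wz":0},{"gripper":0,"dx":1.83,"dy":3.14,"dz":0,"wx":0,"wy":0,"wz":0},{"gripper":0,"dx":1.83,"dy":3.14,"dz":0,"wx":0,"wy":0,"wz":0},{"gripper":0,"dx":1.83,"dy":3.14,"dz":0,"wx":0,"wy":0,"wz":0},{"gripper":0,"dx":1.83,"dy":3.14,"dz":0,"wx":0,"wy":0,"wz":0}]'>/dev/null
python3 -m jog '[{"gripper":0,"dx":1.83,"dy":3.14,"dz":0,"wx":0,"wy":0,"wz":0},{"gripper":0,"dx":1.83,"dy":3.14,"dz":0,"wx":0,"wy":0,"wz":-0.1},{"gripper":0,"dx":0,"dy":0,"dz":2,"wx":0,"wy":0,"wz":0},{"gripper":0,"dx":0,"dy":0,"dz":2,"wx":0,"wy":0,"wz":0},{"gripper":0,"dx":0,"dy":0,"dz":2,"wx":0,"wy":0,"wz":0},{"gripper":0,"dx":0,"dy":0,"dz":0,"wx":0,"wy":0,"wz":0},{"gripper":0,"dx":0,"dy":0,"dz":0,"wx":0,"wy":0,"wz":0},{"gripper":0,"dx":0,"dy":0,"dz":0,"wx":0,"wy":0,"wz":0},{"gripper":0,"dx":0,"dy":0,"dz":0,"wx":0,"wy":0,"wz":0},{"gripper":0,"dx":0,"dy":0,"dz":0,"wx":0,"wy":0,"wz":0}]'>/dev/null
python3 go.py .5370 .1859 .128 152.1
python3 - <<'E'
from h import *
i,d,K,R,t=cam("wrist"); np.savez("w11.npz",i=i,d=d,K=K,R=R,t=t)
E
python3 inhand.py w11.npz;python3 m.py w11.npz
```

```text
clock 20.2333 tcp [0.539  0.1852 0.1425] shift cm [ 0.21 -0.04  1.45] wz -0.01 tilt [0.0021 0.0008] F [-0.05 -0.14 -0.44]
tool z of top -11.3 slopes [0.0023 0.0035] x range [-29.4  33.8] 12251
-15 -30.0 34.0
-8 -29.8 33.9
0 -29.9 34.0
8 -29.8 34.0
15 -30.4 33.9
0.003 4843 z 0.0054 c [522.9 193.4] s [100.1 161.4] a 62.11
0.095 1413 z 0.0959 c [493.3 209. ] s [63.3 48.8] a 61.79
0.108 2797 z 0.1136 c [535.  186.2] s [ 63.5 144.5] a 61.32
```

```bash
python3 -m jog '[{"gripper":0,"dx":0.21,"dy":-0.04,"dz":0.7,"wx":0,"wy":0,"wz":0},{"gripper":0,"dx":0,"dy":0,"dz":0.6,"wx":0,"wy":0,"wz":0},{"gripper":0,"dx":0,"dy":0,"dz":0,"wx":0,"wy":0,"wz":0},{"gripper":0,"dx":0,"dy":0,"dz":0,"wx":0,"wy":0,"wz":0},{"gripper":0,"dx":0,"dy":0,"dz":0,"wx":0,"wy":0,"wz":0},{"gripper":0,"dx":0,"dy":0,"dz":0,"wx":0,"wy":0,"wz":0}]'>/dev/null
python3 go.py .5370 .1859 .105 152.1
```

```text
clock 20.7833 tcp [0.5364 0.1859 0.1284] shift cm [-0.05  0.03  2.34] wz -0.0 tilt [0.0002 0.    ] F [-0.38 -0.27 -0.51]
```

```bash
D='python3 go.py .5370 .1859 .095 152.1'
python3 -m jog '[{"gripper":0,"dx":-0.05,"dy":0.02,"dz":0.3,"wx":0,"wy":0,"wz":0},{"gripper":0,"dx":0,"dy":0,"dz":0.3,"wx":0,"wy":0,"wz":0},{"gripper":0,"dx":0,"dy":0,"dz":0.3,"wx":0,"wy":0,"wz":0},{"gripper":0,"dx":0,"dy":0,"dz":0.3,"wx":0,"wy":0,"wz":0},{"gripper":0,"dx":0,"dy":0,"dz":0.2,"wx":0,"wy":0,"wz":0},{"gripper":0,"dx":0,"dy":0,"dz":0,"wx":0,"wy":0,"wz":0}]'>/dev/null;$D
python3 -m jog '[{"gripper":0,"dx":0,"dy":0,"dz":0.3,"wx":0,"wy":0,"wz":0},{"gripper":0,"dx":0,"dy":0,"dz":0.3,"wx":0,"wy":0,"wz":0},{"gripper":0,"dx":0,"dy":0,"dz":0.3,"wx":0,"wy":0,"wz":0},{"gripper":0,"dx":0,"dy":0,"dz":0.3,"wx":0,"wy":0,"wz":0},{"gripper":0,"dx":0,"dy":0,"dz":0,"wx":0,"wy":0,"wz":0},{"gripper":0,"dx":0,"dy":0,"dz":0,"wx":0,"wy":0,"wz":0}]'>/dev/null;$D
```

```text
clock 21.2833 tcp [0.5365 0.1858 0.1137] shift cm [-0.04  0.03  1.87] wz -0.0 tilt [-0.0008 -0.0002] F [-0.27  0.23 -0.71]
clock 21.7833 tcp [0.5366 0.1859 0.102 ] shift cm [-0.03  0.02  0.7 ] wz -0.0 tilt [-0.0004 -0.    ] F [ 0.08  0.44 -1.25]
```

```bash
D='python3 go.py .5370 .1859 .095 152.1'
python3 -m jog '[{"gripper":0,"dx":0,"dy":0,"dz":0.2,"wx":0,"wy":0,"wz":0},{"gripper":0,"dx":0,"dy":0,"dz":0.2,"wx":0,"wy":0,"wz":0},{"gripper":0,"dx":0,"dy":0,"dz":0.1,"wx":0,"wy":0,"wz":0},{"gripper":0,"dx":0,"dy":0,"dz":0,"wx":0,"wy":0,"wz":0}]'>/dev/null;$D
python3 -m jog '[{"gripper":0,"dx":0,"dy":0,"dz":0.1,"wx":0,"wy":0,"wz":0},{"gripper":0,"dx":0,"dy":0,"dz":0.1,"wx":0,"wy":0,"wz":0},{"gripper":0,"dx":0,"dy":0,"dz":0.1,"wx":0,"wy":0,"wz":0},{"gripper":0,"dx":0,"dy":0,"dz":0,"wx":0,"wy":0,"wz":0}]'>/dev/null;$D
```

```text
clock 22.1167 tcp [0.5366 0.1858 0.0971] shift cm [-0.03  0.03  0.21] wz -0.0 tilt [-0.0004 -0.0001] F [-0.3   1.16 -1.43]
clock 22.45 tcp [0.5372 0.1858 0.0947] shift cm [ 0.02  0.   -0.03] wz -0.0 tilt [0.001  0.0002] F [-0.36  0.26  1.57]
```

It is resting on the lips. Release, retract, and shut the fingers.

```bash

python3 -m jog '[{"gripper":0.75,"dx":0,"dy":0,"dz":0,"wx":0,"wy":0,"wz":0},{"gripper":0.75,"dx":0,"dy":0,"dz":0,"wx":0,"wy":0,"wz":0},{"gripper":0.75,"dx":0,"dy":0,"dz":0,"wx":0,"wy":0,"wz":0},{"gripper":0.75,"dx":0,"dy":0,"dz":0,"wx":0,"wy":0,"wz":0},{"gripper":0.75,"dx":0,"dy":0,"dz":-1.5,"wx":0,"wy":0,"wz":0},{"gripper":0.75,"dx":0,"dy":0,"dz":-2,"wx":0,"wy":0,"wz":0},{"gripper":0.75,"dx":0,"dy":0,"dz":-3,"wx":0,"wy":0,"wz":0},{"gripper":0.75,"dx":0,"dy":0,"dz":-1,"wx":0,"wy":0,"wz":0},{"gripper":0,"dx":0,"dy":0,"dz":0,"wx":0,"wy":0,"wz":0}]'>/dev/null
python3 -m jog '[{"gripper":0,"dx":0,"dy":0,"dz":0,"wx":0,"wy":0,"wz":0},{"gripper":0,"dx":0,"dy":0,"dz":0,"wx":0,"wy":0,"wz":0},{"gripper":0,"dx":0,"dy":0,"dz":0,"wx":0,"wy":0,"wz":0},{"gripper":0,"dx":0,"dy":0,"dz":0,"wx":0,"wy":0,"wz":0},{"gripper":0,"dx":0,"dy":0,"dz":0,"wx":0,"wy":0,"wz":0},{"gripper":0,"dx":0,"dy":0,"dz":0,"wx":0,"wy":0,"wz":0}]'
python3 go.py .5352 .1868 .115 152.1
python3 - <<'E'
from h import *
i,d,K,R,t=cam("wrist"); np.savez("w12.npz",i=i,d=d,K=K,R=R,t=t)
M=np.array([[-.8838,.4679,0],[.4679,.8838,0],[0,0,-1]])
v,u=np.mgrid[:400,:640]; P=(world(u,v,d,K,R,t)-[.5352,.1868,0])@M
for x in(10,15,20,25,28): 
    q=P[(abs(P[...,0]-x)<2)&(abs(P[...,1])<18)&(d>0)]; print(x,len(q),-np.median(q[:,2]).round(4) if len(q) else 0) if 0 else None
for x in(.012,.018,.024,.028):
    for s in(-.015,0,.015):
        q=P[(abs(P[...,0]-x)<.002)&(abs(P[...,1]-s)<.004)&(d>0)]; print(x,s,len(q),np.round(-np.median(q[:,2]),4) if len(q) else None)
E
```

```text
clock: 23.7
tcp_pos: [0.5365, 0.1857, 0.1686]
orientation: [[-0.884, 0.468, -0.001], [0.468, 0.884, -0.001], [0.001, -0.001, -1.0]]
wrist_force: [0.2, -0.0, 0.3]
grip_width: 0.0002
grip_force: 0.0
clock 23.7 tcp [0.5365 0.1857 0.1686] shift cm [0.16 0.05 5.36] wz -0.0 tilt [-0.0012 -0.0005] F [ 0.21 -0.01  0.32]
0.012 -0.015 616 0.2196
0.012 0 645 0.2201
0.012 0.015 316 0.2182
0.018 -0.015 300 0.2439
0.018 0 91 0.1074
0.018 0.015 232 0.2425
0.024 -0.015 86 0.1068
0.024 0 81 0.1068
0.024 0.015 83 0.1068
0.028 -0.015 84 0.1065
0.028 0 89 0.1067
0.028 0.015 87 0.1066
```

It sits flat, top at 106.7 mm. Press.

```bash
D='python3 go.py .5352 .1868 .0815 152.1'
python3 -m jog '[{"gripper":0,"dx":0.16,"dy":0.05,"dz":2,"wx":0,"wy":0,"wz":0},{"gripper":0,"dx":0,"dy":0,"dz":2,"wx":0,"wy":0,"wz":0},{"gripper":0,"dx":0,"dy":0,"dz":1,"wx":0,"wy":0,"wz":0},{"gripper":0,"dx":0,"dy":0,"dz":0.3,"wx":0,"wy":0,"wz":0},{"gripper":0,"dx":0,"dy":0,"dz":0,"wx":0,"wy":0,"wz":0},{"gripper":0,"dx":0,"dy":0,"dz":0,"wx":0,"wy":0,"wz":0},{"gripper":0,"dx":0,"dy":0,"dz":0,"wx":0,"wy":0,"wz":0}]'>/dev/null; $D
python3 -m jog '[{"gripper":0,"dx":0,"dy":0,"dz":0.2,"wx":0,"wy":0,"wz":0},{"gripper":0,"dx":0,"dy":0,"dz":0.2,"wx":0,"wy":0,"wz":0},{"gripper":0,"dx":0,"dy":0,"dz":0.2,"wx":0,"wy":0,"wz":0},{"gripper":0,"dx":0,"dy":0,"dz":0.2,"wx":0,"wy":0,"wz":0},{"gripper":0,"dx":0,"dy":0,"dz":0,"wx":0,"wy":0,"wz":0}]'>/dev/null; $D
python3 -m jog '[{"gripper":0,"dx":0,"dy":0,"dz":0.2,"wx":0,"wy":0,"wz":0},{"gripper":0,"dx":0,"dy":0,"dz":0.2,"wx":0,"wy":0,"wz":0},{"gripper":0,"dx":0,"dy":0,"dz":0,"wx":0,"wy":0,"wz":0}]'>/dev/null; $D
python3 -m jog '[{"gripper":0,"dx":0,"dy":0,"dz":0.2,"wx":0,"wy":0,"wz":0},{"gripper":0,"dx":0,"dy":0,"dz":0.2,"wx":0,"wy":0,"wz":0},{"gripper":0,"dx":0,"dy":0,"dz":0,"wx":0,"wy":0,"wz":0}]'>/dev/null; $D
```

```text
clock 24.3333 tcp [0.5364 0.1872 0.1173] shift cm [ 0.09 -0.1   3.58] wz -0.0 tilt [0.002  0.0007] F [-0.49  0.76  0.17]
clock 24.75 tcp [0.5352 0.1869 0.1079] shift cm [-0.01 -0.    2.64] wz -0.0 tilt [-0.0009 -0.0004] F [ 1.1  -1.43 -0.03]
clock 25.0 tcp [0.5362 0.1871 0.1046] shift cm [ 0.07 -0.08  2.31] wz -0.0 tilt [0.0014 0.0004] F [0.07 0.04 1.81]
clock 25.25 tcp [0.5365 0.1871 0.1008] shift cm [ 0.1  -0.09  1.93] wz -0.0 tilt [0.0022 0.0006] F [ 0.1  -0.26  3.49]
```

```bash
D='python3 go.py .5352 .1868 .0815 152.1'
python3 -m jog '[{"gripper":0,"dx":0,"dy":0,"dz":0.2,"wx":0,"wy":0,"wz":0},{"gripper":0,"dx":0,"dy":0,"dz":0.2,"wx":0,"wy":0,"wz":0},{"gripper":0,"dx":0,"dy":0,"dz":0,"wx":0,"wy":0,"wz":0}]'>/dev/null; $D
python3 -m jog '[{"gripper":0,"dx":0,"dy":0,"dz":0.2,"wx":0,"wy":0,"wz":0},{"gripper":0,"dx":0,"dy":0,"dz":0.2,"wx":0,"wy":0,"wz":0},{"gripper":0,"dx":0,"dy":0,"dz":0,"wx":0,"wy":0,"wz":0}]'>/dev/null; $D
python3 -m jog '[{"gripper":0,"dx":0,"dy":0,"dz":0.2,"wx":0,"wy":0,"wz":0},{"gripper":0,"dx":0,"dy":0,"dz":0.2,"wx":0,"wy":0,"wz":0},{"gripper":0,"dx":0,"dy":0,"dz":0,"wx":0,"wy":0,"wz":0}]'>/dev/null; $D
```

```text
clock 25.5 tcp [0.5362 0.1872 0.0962] shift cm [ 0.07 -0.08  1.47] wz -0.0 tilt [0.0015 0.0004] F [1.62 0.41 1.68]
clock 25.75 tcp [0.5359 0.1871 0.092 ] shift cm [ 0.05 -0.06  1.05] wz -0.0 tilt [0.0006 0.0002] F [1.93 0.87 2.2 ]
clock 26.0 tcp [0.5356 0.187  0.088 ] shift cm [ 0.03 -0.04  0.65] wz -0.0 tilt [0.0001 0.    ] F [2.01 0.51 1.8 ]
```

```bash
D='python3 go.py .5352 .1868 .0815 152.1'
python3 -m jog '[{"gripper":0,"dx":0,"dy":0,"dz":0.15,"wx":0,"wy":0,"wz":0},{"gripper":0,"dx":0,"dy":0,"dz":0.15,"wx":0,"wy":0,"wz":0},{"gripper":0,"dx":0,"dy":0,"dz":0,"wx":0,"wy":0,"wz":0}]'>/dev/null; $D
python3 -m jog '[{"gripper":0,"dx":0,"dy":0,"dz":0.1,"wx":0,"wy":0,"wz":0},{"gripper":0,"dx":0,"dy":0,"dz":0,"wx":0,"wy":0,"wz":0}]'>/dev/null; $D
python3 -m jog '[{"gripper":0,"dx":0,"dy":0,"dz":0.1,"wx":0,"wy":0,"wz":0},{"gripper":0,"dx":0,"dy":0,"dz":0,"wx":0,"wy":0,"wz":0}]'>/dev/null; $D
```

```text
clock 26.25 tcp [0.5355 0.187  0.085 ] shift cm [ 0.02 -0.03  0.35] wz -0.0 tilt [-0.0001 -0.    ] F [2.05 0.18 2.42]
clock 26.4167 tcp [0.5352 0.1869 0.0839] shift cm [-0.   -0.01  0.24] wz -0.0 tilt [-0.0009 -0.0003] F [ 1.86 -0.27  1.72]
clock 26.5833 tcp [0.5344 0.1866 0.0826] shift cm [-0.07  0.05  0.11] wz -0.0 tilt [-0.0028 -0.0009] F [-0.04 -0.87  0.3 ]
```

```bash
D='python3 go.py .5352 .1868 .0815 152.1'
python3 -m jog '[{"gripper":0,"dx":0,"dy":0,"dz":0.05,"wx":0,"wy":0,"wz":0},{"gripper":0,"dx":0,"dy":0,"dz":0,"wx":0,"wy":0,"wz":0}]'>/dev/null; $D
python3 -m jog '[{"gripper":0,"dx":0,"dy":0,"dz":0.05,"wx":0,"wy":0,"wz":0},{"gripper":0,"dx":0,"dy":0,"dz":0,"wx":0,"wy":0,"wz":0}]'>/dev/null; $D
```

```text
clock 26.75 tcp [0.5341 0.1865 0.082 ] shift cm [-0.09  0.08  0.04] wz 0.0 tilt [-0.0034 -0.0012] F [ 0.32 -0.05  0.78]
clock 26.9167 tcp [0.5348 0.1867 0.0818] shift cm [-0.04  0.03  0.03] wz -0.0 tilt [-0.0019 -0.0007] F [0.55 0.13 0.61]
```

```bash
D='python3 go.py .5352 .1868 .0815 152.1'
python3 -m jog '[{"gripper":0,"dx":0,"dy":0,"dz":0.05,"wx":0,"wy":0,"wz":0},{"gripper":0,"dx":0,"dy":0,"dz":0,"wx":0,"wy":0,"wz":0},{"gripper":0,"dx":0,"dy":0,"dz":0,"wx":0,"wy":0,"wz":0}]'>/dev/null; $D
python3 -m jog '[{"gripper":0,"dx":0,"dy":0,"dz":0.05,"wx":0,"wy":0,"wz":0},{"gripper":0,"dx":0,"dy":0,"dz":0,"wx":0,"wy":0,"wz":0},{"gripper":0,"dx":0,"dy":0,"dz":0,"wx":0,"wy":0,"wz":0}]'>/dev/null; $D
```

```text
clock 27.1667 tcp [0.5354 0.1869 0.0817] shift cm [ 0.01 -0.02  0.02] wz -0.0 tilt [-0.0004 -0.0002] F [ 0.53 -0.54 -0.2 ]
clock 27.4167 tcp [0.5355 0.187  0.0813] shift cm [ 0.02 -0.03 -0.02] wz -0.0 tilt [-0.0002 -0.0001] F [ 0.47 -0.03  0.09]
```

The force is gone at 81–82 mm, just as at the first snap. Lift and check.

```bash

python3 -m jog '[{"gripper":0,"dx":0,"dy":0,"dz":-0.5,"wx":0,"wy":0,"wz":0},{"gripper":0,"dx":0,"dy":0,"dz":-1,"wx":0,"wy":0,"wz":0},{"gripper":0,"dx":0,"dy":0,"dz":-2,"wx":0,"wy":0,"wz":0},{"gripper":0,"dx":0,"dy":0,"dz":-3,"wx":0,"wy":0,"wz":0},{"gripper":0,"dx":-2,"dy":0,"dz":-3,"wx":0,"wy":0,"wz":0},{"gripper":0,"dx":-3,"dy":0,"dz":-2.5,"wx":0,"wy":0,"wz":0},{"gripper":0,"dx":0,"dy":0,"dz":0,"wx":0,"wy":0,"wz":0},{"gripper":0,"dx":0,"dy":0,"dz":0,"wx":0,"wy":0,"wz":0},{"gripper":0,"dx":0,"dy":0,"dz":0,"wx":0,"wy":0,"wz":0}]'>/dev/null
python3 - <<'E'
from h import *
i,d,K,R,t=cam("wrist"); c=cv2.resize(i[60:330,220:420],None,fx=2,fy=2); cv2.imwrite("pics/w13.png",c)
M=np.array([[-.8838,.4679,0],[.4679,.8838,0],[0,0,-1]])
v,u=np.mgrid[:400,:640]; P=(world(u,v,d,K,R,t)-[.5352,.1868,0])@M
for x in(-.02,-.01,0,.01,.02):
    for s in(-.014,0,.014):
        q=P[(abs(P[...,0]-x)<.002)&(abs(P[...,1]-s)<.004)&(d>0)]; print(x,s,len(q),np.round(-np.median(q[:,2]),4) if len(q) else None)
E
```

```text
-0.02 -0.014 50 0.0809
-0.02 0 55 0.0806
-0.02 0.014 52 0.0806
-0.01 -0.014 59 0.0806
-0.01 0 51 0.081
-0.01 0.014 60 0.0807
0 -0.014 62 0.081
0 0 59 0.081
0 0.014 63 0.0807
0.01 -0.014 64 0.0808
0.01 0 60 0.0809
0.01 0.014 56 0.0807
0.02 -0.014 62 0.0809
0.02 0 65 0.0807
0.02 0.014 64 0.0805
```

View pics/w13.png

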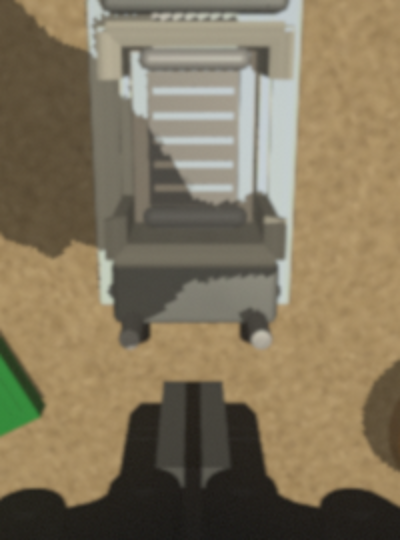

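The second cassette lies flat, top at 80.8 mm, with both rollers over its ends at (195,60) and (193,217). It was set on top of the held first one, so both are in. Hand in.

```bash
python3 -c "
from workcell import ctrl
print(ctrl.finish_job())"
```

```text
the job is handed in; nothing more can be done
None
```

Both white cassettes are in the magazine, held under the roller lips (top one level at 80.8 mm, underside about 61 mm), sampled wrist force while pressing stayed under 5 N, and the job was handed in at about 28 s; no verdict came back.

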